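# Wedge the hammer holder's catch open and lay out the reflex hammer

## Robot

A 6-joint arm with a two-finger parallel gripper is mounted at the origin on the work surface. World frame = base frame: x ahead of the robot, y to its left, z up, the work surface at z = 0. Lengths are in m, angles in degrees, forces in N, time in s.
With the tool pointing down it reaches from about 0.25 to 0.725 m from the base axis. Payload 9.7 kg.
Tool frame: the origin (TCP) lies at the very end of the fingers, on their centre line; the grasp point (between the pads) lies 19 mm behind it (bot.grip_point_offset is the z of the grasp point in the tool frame, in m); z points along the fingers, x is the direction in which the jaws open and shut, and the axes are right-handed (so a half turn about z gives the same grasp; the last joint's range is limited). The gripper opens to 85 mm and grips with 20 to 120 N. Pads are 22 mm wide; open, the fingers measure 114 mm over their backs; the gripper's body (76 mm by 85 mm) begins 54 mm behind the grasp point. The pads swing forward as they close: fully open they stand 13 mm farther back than shut.
Start: joints at [74.255, 4.979, 10.078, 95.1, 0, 90], TCP at [0.149, 0.529, 0.231] pointing down, gripper open.
Joint ranges: [-179.16, 179.16], [-48.56, 103.87], [-65.8, 70.77], [-126.05, 130.52], [-82.76, 87.17], [-180, 180]. Speed limits (degrees/s): [127.2, 127.2, 147.25, 180, 180, 180].

## Interface

Orientations are given as [roll, pitch, yaw] about the fixed x, y, z axes, in that order (R = Rz(yaw) Ry(pitch) Rx(roll)).
In Python, from workcell import get_obs, viewer, job_done, bot gives the robot as it stands.
- The arm moves only by the shell command python3 -m handwheel 'ROWS' [FORCE]. ROWS is JSON, a list of rows, each a list of 5 numbers: the closure, from 0 (fully open) to 1 (shut), then the shift along the world's x, y, z in m, then the turn about the world's z in degrees. A call has 1 to 5 rows; each row is the pose to reach, as a shift and turn from the pose measured when the call began; what a row does not reach only later rows make up. A row lasts 1/10 s, in which the tool goes at most 50 mm and 8.59 degrees, less where a joint would pass 70% of its speed; a pose out of reach is approached as far as the arm can. A call with a gripper value outside its range is refused whole. The fingers move at their own pace and stop on an object; FORCE is the grip in N (left out, the last holds). Time passes only in rows, so rows that repeat a pose let the fingers close. It gives the time, the measured TCP pose, the force and the opening at its end, in the units of the state.
- get_obs(): the state, without advancing time (a new reading comes with each control period).
- viewer.camera(name): name is "side" or "top" or "wrist"; returns a dict with "color" (480x640x3 uint8, blue, green, red), "K" (3x3 intrinsics, pixels), "dist_coeffs" ([k1, k2, p1, p2, k3] as OpenCV has them; the pictures are not rectified), "origin" and "orientation" of the camera in the world. Camera axes: x right, y down, z forward; pixel columns grow to the right and rows downward; lengths in m; the calibration is good to about 2 mm. A picture is of the moment at which its call begins. There is no depth.
- job_done(): hands the job in, once; it reports no verdict.
The state is a dict: "time": time; "q": joint angles; "qd": joint speeds; "joint_efforts": joint torques, N m; "ee_pos": TCP position; "tcp_rot": TCP orientation; "wrist_force": force on the tool from outside, world axes, zero at the start; "torque": the same for the moment, N m; "opening": finger opening in m.
Only numpy, scipy, OpenCV 4.12 (cv2) and the standard library are available. Lean on these libraries where they do the work, as an engineer would, in place of code of your own. Each camera call takes 0.05 s, during which the arm holds its last target.

## Task

The reflex hammer is locked in its wooden holder by a sprung sliding catch that springs shut again when let go. Slide the wooden wedge, thin end first, fully home between the catch and the fixed fence until its tip is at the end stop, and let go so that the wedge alone keeps the catch open; then lift the hammer out and lay it down flat inside the steel tray without dropping or throwing it. Leave the wedge in place holding the catch open, and do not disturb the other things on the table.

Things in the scene. Friction and masses are not known exactly. Their poses are not given: they have to be found in the camera images.
- holder: Fixed hammer holder: wooden board 290 mm (x) by 150 mm (y), 12 mm thick. Origin: centre of the board's underside, on the table. The hammer lies along x at y=+40, axis at z=48 mm, in two black open-topped slots (x=-30, with an end wall at x=-62 to -57, and x=+95; 14 mm long, walls to z=54). The wedge channel, open towards -x, lies beside it: see channel_end and catch_nose.
- channel_end (a point): Blind end of the wedge channel, on the board's top (z=12 mm, the channel floor), in the corner of fence and end stop. Axes as the holder's, whose origin is 2 mm back in x and in y. Aluminium fence: face at this y, 65 mm long towards -x, top at z=50, its mouth flared outwards to holder x=-77. The catch's plate faces it, 22 mm away when shut, as long, mouth flared too. Stop: face at this x.
- catch (a joint): Opening of the sprung steel catch in m: 0 shut; plate and nose slide together towards holder -y, at most 0.025. The spring shuts it with 2 N at 0, 3 N at 0.012. With the wedge fully home against the fence it stays 0.012 open (more while the wedge is held off the fence). The hammer is free above 0.008.
- catch_nose (a point): Tip of the catch's nose, a flat arm 20 mm wide, z=61 to 67 mm, that crosses over the channel and fence at holder x=-20 to 0 and lies over the hammer's handle, reaching to y=+40 mm when shut. The wedge passes below it. Behind the catch plate stands the spring housing: holder x=-60 to 0, y=-75 to -57, up to z=46 mm.
- wedge_grip (a point): Grip point on the rear of the loose wooden wedge (about 120 g): mid width, 22 mm over its underside. It lies flat, 130 long, 34 wide, 44 mm high, tapering in plan. Its x points to the thin end: rear at x=-25, tip at x=+105. Straight side at y=+17, goes along the fence; other side y=-17 back of x=+55, slanting to y=+5 at the tip (12 mm wide). Fully home: holder x=-105, y=-15, z=34.
- wedge_tip (a point): Middle of the wedge's thin end face, 22 mm above its underside: 105 mm ahead of the grip point and 11 mm towards the straight side. Fully home it is at holder x=0 to -3, y=-4, z=34 mm. The rear 65 mm of the wedge stays outside the channel, so hold it by the rear, across its 34 mm width.
- hammer_mid (a point): Balance point of the loose reflex hammer (about 160 g), on the axis of its straight round handle: grip here, across. x runs along the handle to the head. Handle 16 mm in diameter, from x=-115 (butt) to +65 mm; head: rubber cylinder 26 mm in diameter, 60 mm long, across the handle (along y) at x=+68. In the holder: holder x=+60, y=+40, z=48 mm, x as the holder's.
- hammer_head (a point): Centre of the hammer's head, on the handle's axis, 68 mm from the balance point. Lying on a flat floor, it is 13 mm up.
- hammer_butt (a point): Near the butt end of the hammer, on the handle's axis, 110 mm from the balance point. Lying on a flat floor, it is 8 mm up.
- tray: Shallow open steel tray, fixed to the table, 280 mm along its x, 145 mm along its y, walls 18 mm high and 4 mm thick, floor 4 mm thick. Origin: centre of its underside. The hammer (196 mm long over all) fits only lengthwise, along the tray's x, either way round.
- jar_mid (a point): Bystander: small amber jar, 48 mm in diameter, 65 mm high; this point is at its centre, half-way up.
- beaker: Bystander: clear beaker, 60 mm in diameter, 75 mm high; origin at the centre of its underside.
Not all that is in view belongs to the job. What is shaped like the part that bears hammer_mid but yellow is not meant.

How it is judged:
By the outcome, as a careful person would: the job done as asked, in the order asked, and still so for the second after the job is handed in, with the robot touching nothing.
It also fails if it takes over 59 s, if anything falls off the work surface, if the arm or the gripper's body presses on something with over 40 N, if the wrist force passes 120 N, or if a joint passes its speed limit or range.

## Working session

There is one attempt and no reset: what is moved stays moved. The work goes in short steps, Python scripts to look and compute and a shell command to move; the robot and the scene stay as the last step left them, time stands still between calls to the robot, and variables do not carry over. Pictures are saved under pics/ and viewed, and the job is handed in when it is done.

```bash
ls; mkdir -p pics; cat > snap.py <<'E'
import cv2,sys,json,numpy as np
from workcell import get_obs, viewer, bot
def snap(n,tag):
    c=viewer.camera(n); cv2.imwrite(f'pics/{tag}.png',c['color'])
    np.save(f'pics/{tag}.npy',c,allow_pickle=True); return c
E
python3 - <<'E'
from snap import *
for n in ['side','top','wrist']:
    c=snap(n,n+'0'); print(n,c['K'],c['dist_coeffs'],c['origin'],c['orientation'])
print(get_obs())
E
```

```text
pics
side [[620.0966414    0.         314.29413828]
 [  0.         620.0966414  246.18884673]
 [  0.           0.           1.        ]] [-0.07865957  0.          0.          0.          0.        ] [-0.02132824 -0.73951955  0.97470185] [-135.53556983    0.90566832  -35.00306485]
top [[468.08566667   0.         314.66265547]
 [  0.         468.08566667 238.0344643 ]
 [  0.           0.           1.        ]] [-0.08491497  0.          0.          0.          0.        ] [0.29808541 0.04318558 0.92169669] [-167.10308806    0.22798673  -99.99341805]
wrist [[338.15904918   0.         318.14794634]
 [  0.         338.15904918 243.14958588]
 [  0.           0.           1.        ]] [0.00382298 0.         0.         0.         0.        ] [0.06945851 0.55389978 0.37164506] [1.61102721e+02 7.30467536e-02 7.42896058e+01]
{'time': 0.15, 'q': array([7.42564111e+01, 5.00427704e+00, 1.00451375e+01, 9.50982650e+01,
       2.18623614e-03, 8.99986763e+01]), 'qd': array([-0.00910709, -0.01141934,  0.14034514, -0.041363  ,  0.01223806,
        0.020214  ]), 'joint_efforts': array([-1.57078189e-04, -5.20757532e+01,  4.65046227e+01,  1.37348493e-02,
        1.33962038e-05,  6.49496499e-06]), 'ee_pos': array([0.14917824, 0.52921287, 0.23074421]), 'tcp_rot': array([-1.79997812e+02,  5.74045060e-02,  7.42577348e+01]), 'wrist_force': array([ 0.06446399, -0.74637526,  0.43825588]), 'torque': array([0.02725715, 0.02381782, 0.00216984]), 'opening': 0.08540254716395856}
```

View pics/side0.png

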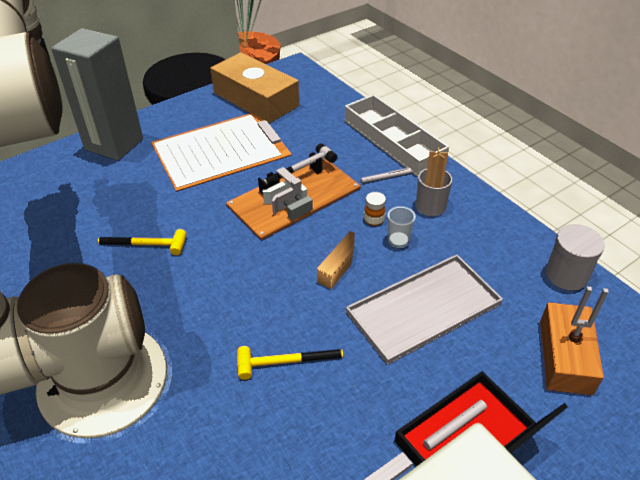

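View pics/top0.png

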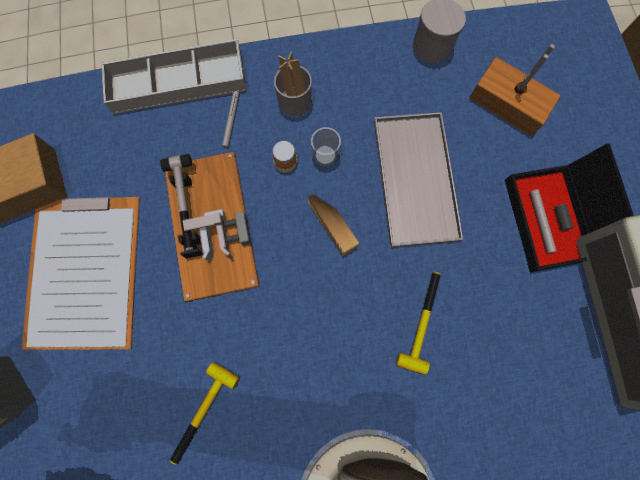

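View pics/wrist0.png

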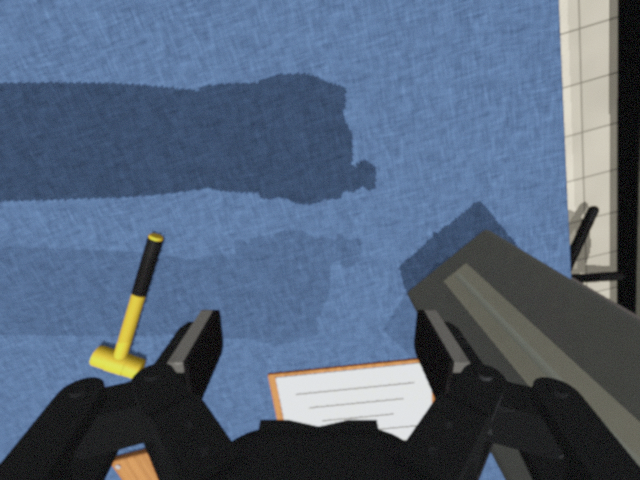

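The wanted hammer is the grey and black one in the holder, at top (180,200). The look-alikes are the yellow hammers at top (205,410) and (422,322). The wedge is at top (333,225), and the only other wooden objects are blocks at (20,180) and (515,95). I'll check this choice in close crops.

```bash
python3 - <<'E'
import cv2
t=cv2.imread('pics/top0.png'); s=cv2.imread('pics/side0.png')
cv2.imwrite('pics/ct0.png',cv2.resize(t[140:310,150:370],None,fx=3.5,fy=3.5,interpolation=cv2.INTER_CUBIC))
cv2.imwrite('pics/cs0.png',cv2.resize(s[140:300,215:425],None,fx=3.7,fy=3.7,interpolation=cv2.INTER_CUBIC))
E
```

```text
(no output)
```

View pics/ct0.png

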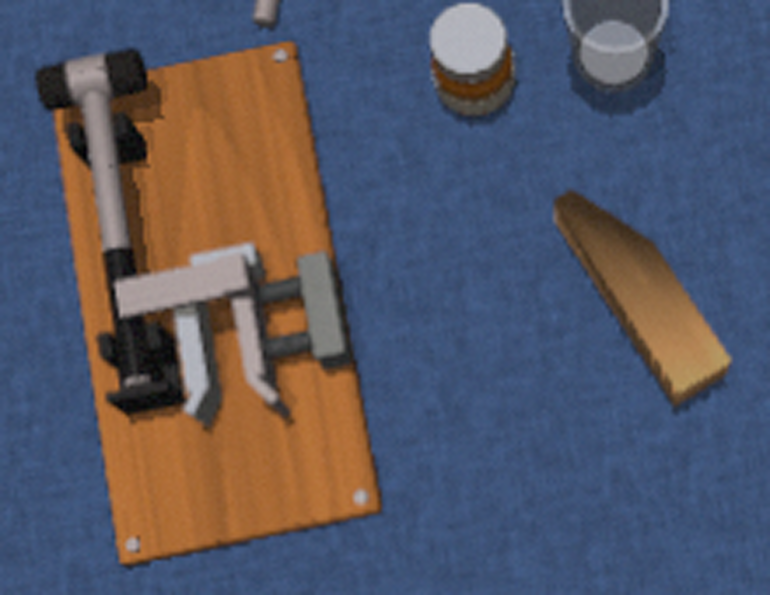

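View pics/cs0.png

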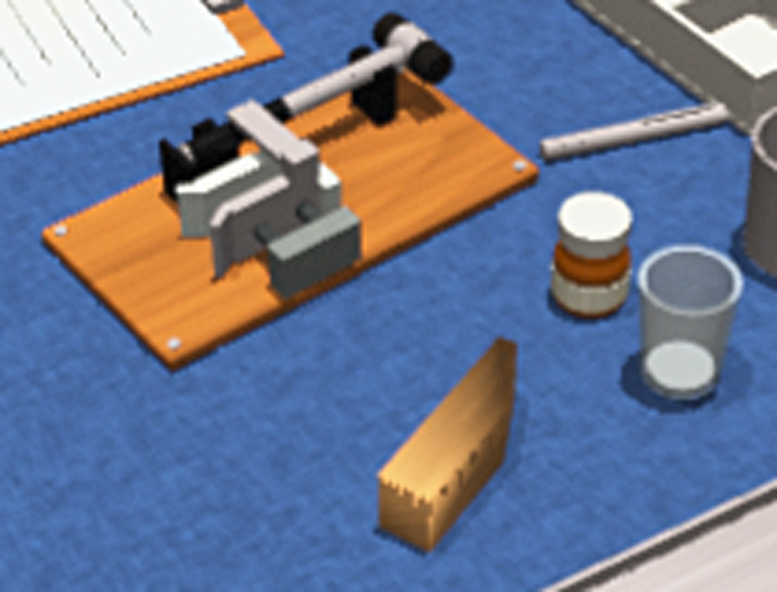

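The crops confirm it. The grey/black hammer is in the holder with its head at crop (90,80) and the nose crossing its handle at (125,295). The wedge's thin end is at (565,200) and its straight side is on the left, facing the holder. Next I'll measure.

```bash
cat > geo.py <<'E'
import cv2,numpy as np
from scipy.spatial.transform import Rotation as R
def load(tag): return np.load(f'pics/{tag}.npy',allow_pickle=True).item()
def rays(c,px):
    u=cv2.undistortPoints(np.array(px,float).reshape(-1,1,2),c['K'],np.array(c['dist_coeffs'])).reshape(-1,2)
    d=np.c_[u,np.ones(len(u))]@R.from_euler('xyz',c['orientation'],degrees=True).as_matrix().T
    return np.array(c['origin']),d
def plane(c,px,z):
    o,d=rays(c,px); return (o+d*((z-o[2])/d[:,2])[:,None])[:,:2]
def proj(c,P):
    M=R.from_euler('xyz',c['orientation'],degrees=True).as_matrix().T
    P=np.atleast_2d(P).astype(float); 
    return cv2.projectPoints((P-np.array(c['origin']))@M.T,np.zeros(3),np.zeros(3),c['K'],np.array(c['dist_coeffs']))[0].reshape(-1,2)
def tri(ca,pa,cb,pb):
    oa,da=rays(ca,[pa]);ob,db=rays(cb,[pb]);A=[];b=[]
    for o,d in((oa,da[0]),(ob,db[0])):
        d=d/np.linalg.norm(d);Q=np.eye(3)-np.outer(d,d);A.append(Q);b.append(Q@o)
    x=np.linalg.lstsq(np.vstack(A),np.hstack(b),rcond=None)[0]
    return x
E
python3 - <<'E'
from geo import *
t=load('top0');s=load('side0')
for nm,c in(('top',t),('side',s)):
    hsv=cv2.cvtColor(c['color'],cv2.COLOR_BGR2HSV)
    m=cv2.inRange(hsv,(5,80,40),(25,255,255))
    n,l,st,ce=cv2.connectedComponentsWithStats(m)
    for i in range(1,n):
        if st[i,4]>200: print(nm,i,st[i],ce[i])
    if nm=='top': cv2.imwrite('pics/m.png',m)
def cc(x,y,box=(150,140,3.5)): return (x+.5)/box[2]-.5+box[0],(y+.5)/box[2]-.5+box[1]
B=plane(t,[cc(297,42),cc(380,505),cc(122,560)],.012)
print('board',B,np.linalg.norm(B[0]-B[1]),np.linalg.norm(B[1]-B[2]))
# screws and wedge in side
sc=lambda x,y:((x+.5)/3.7-.5+215,(y+.5)/3.7-.5+140)
print('board side',plane(s,[sc(538,172),sc(173,362),sc(44,237)],.012))
print('screws top',plane(t,[cc(281,56),cc(361,497),cc(133,544)],.012))
print('screws side',plane(s,[sc(520,165),sc(174,344),sc(60,230)],.012))
W=plane(t,[cc(558,212),cc(573,193),cc(655,240),cc(731,360),cc(676,392)],.044);print('wedge',W)
print(plane(s,[sc(498,340),sc(516,345),sc(378,481),sc(432,503)],.044))
print('tray',plane(t,[(375,116),(442,113),(461,240),(391,245)],.018),plane(s,[(347,308),(458,257),(501,297),(390,355)],.018))
E
```

```text
top 1 [622  16  18  62 589] [633.40237691  42.5229202 ]
top 2 [279  52  26  44 709] [291.55571227  76.30747532]
top 3 [ 470   57   90   79 3707] [514.27596439  96.61828972]
top 4 [   0  134  140  216 6277] [ 47.95379959 206.80197547]
top 5 [ 181  152   65   69 3125] [213.80896 186.42048]
top 7 [ 165  170   94  132 4089] [211.15089264 261.03252629]
top 9 [ 309  195   49   61 1188] [333.84175084 224.93350168]
top 32 [397 309  33  66 330] [414.36060606 351.42424242]
top 38 [190 362  49  66 490] [212.58163265 392.87959184]
side 8 [ 151   31  148  160 5634] [251.67802627  89.16453674]
side 9 [ 26  32  25  77 903] [38.32668882 66.7585825 ]
side 15 [425 147  23  41 662] [435.85498489 168.82628399]
side 16 [ 226  158  134   82 3572] [293.02043673 198.76483763]
side 21 [130 230  56  26 275] [162.90909091 244.40727273]
side 22 [ 318  232   36   57 1091] [336.32630614 261.95417049]
side 30 [  17  264   91   69 3826] [ 61.56429692 302.33141662]
side 41 [120 276  21  66 567] [130.57848325 305.77777778]
side 54 [ 540  302   64   93 4277] [569.29646949 351.78957213]
side 65 [237 346  65  34 343] [2
[... 215 characters left out ...]
158591 0.27837501]]
screws top [[0.70881714 0.15439822]
 [0.4387385  0.14506294]
 [0.43446541 0.27514414]]
screws side [[0.7082291  0.15693701]
 [0.43753456 0.14681126]
 [0.43314997 0.27820959]]
wedge [[ 0.57346061  0.00934242]
 [ 0.58299498 -0.00086453]
 [ 0.54791035 -0.04115661]
 [ 0.47326784 -0.06960795]
 [ 0.46096214 -0.03654429]]
[[ 5.76913973e-01  9.38083208e-03]
 [ 5.82845880e-01 -5.25814930e-05]
 [ 4.56561654e-01 -4.03020301e-02]
 [ 4.71039807e-01 -7.06675869e-02]]
tray [[ 0.74174366 -0.16132428]
 [ 0.72486916 -0.30453992]
 [ 0.44766395 -0.27566128]
 [ 0.46225473 -0.13534192]] [[ 0.45933044 -0.13906452]
 [ 0.73383874 -0.16694184]
 [ 0.72622573 -0.2977444 ]
 [ 0.45677479 -0.27407234]]
```

```bash
python3 - <<'E'
from geo import *
t=load('top0')
print(plane(t,[(222,376),(208,364),(237,388),(176,460),(413,365),(434,275)],.013), plane(t,[(284,155)],.05),plane(t,[(325,155)],.0))
E
python3 -m handwheel '[[0,0.022,-0.038,0,7],[0,0.045,-0.077,0,14],[0,0.068,-0.116,0,21],[0,0.091,-0.155,0,28],[0,0.114,-0.194,0,36]]' 30
```

```text
[[ 0.27117164  0.22909422]
 [ 0.29750879  0.25240668]
 [ 0.24474731  0.20422809]
 [ 0.13444254  0.33550934]
 [ 0.22851166 -0.12978013]
 [ 0.38927622 -0.20744549]] [[0.67358134 0.04275888]] [[ 0.67988456 -0.04252914]]
time: 0.65
ee_pos: [0.2623, 0.3359, 0.2306]
tcp_rot: [180.0, 0.1, 110.1]
wrist_force: [0.8, 0.1, 0.6]
opening: 0.0855
```

```bash
python3 -m handwheel '[[0,0.022,-0.039,0,2],[0,0.045,-0.077,0,2],[0,0.068,-0.115,-0.01,2],[0,0.09,-0.153,-0.02,2],[0,0.112,-0.191,-0.03,2.4]]'
python3 -m handwheel '[[0,0.022,-0.039,-0.015,0],[0,0.045,-0.077,-0.03,0],[0,0.068,-0.115,-0.045,0],[0,0.09,-0.153,-0.06,0],[0,0.112,-0.191,-0.08,0]]'
python3 - <<'E'
from snap import *
snap('wrist','w1'); o=get_obs(); print(o['ee_pos'],o['tcp_rot'],o['time'])
E
```

```text
time: 1.15
ee_pos: [0.3749, 0.1432, 0.2003]
tcp_rot: [180.0, 0.1, 112.5]
wrist_force: [0.6, 0.9, 1.0]
opening: 0.0856
time: 1.65
ee_pos: [0.4877, -0.0498, 0.1201]
tcp_rot: [179.9, 0.1, 112.5]
wrist_force: [0.3, 1.3, 0.2]
opening: 0.0854
[ 0.48866664 -0.0537617   0.11582579] [-1.79880255e+02  1.06789526e-01  1.12330289e+02] 1.7
```

View pics/w1.png

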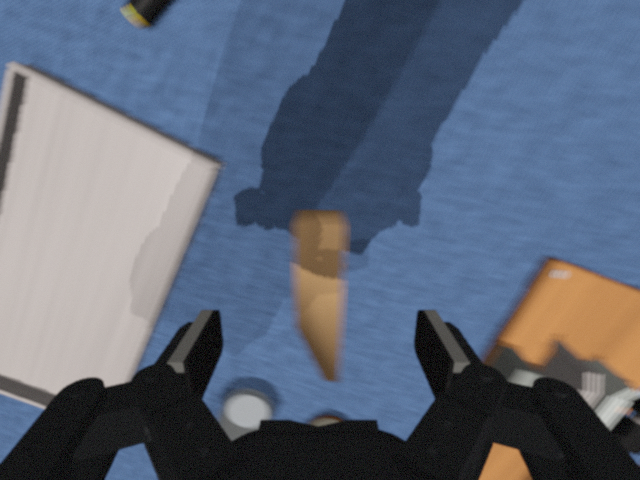

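```bash
python3 -m handwheel '[[0,0,0,0,0],[0,0,0,0,0]]'
python3 - <<'E'
from snap import *
from geo import *
c=snap('wrist','w2'); o=get_obs(); print(o['ee_pos'],o['tcp_rot'],o['time'])
hsv=cv2.cvtColor(c['color'],cv2.COLOR_BGR2HSV)
m=cv2.inRange(hsv,(5,70,40),(28,255,255)); m[:, :250]=0;m[:,400:]=0
n,l,st,ce=cv2.connectedComponentsWithStats(m); i=1+np.argmax(st[1:,4]); print(st[i])
for r in range(st[i,1],st[i,1]+st[i,3],12):
    x=np.where(l[r]==i)[0]; print(r,x.min(),x.max(),plane(c,[(x.min(),r),(x.max(),r)],.044).round(4).tolist())
cv2.imwrite('pics/w2c.png',cv2.resize(c['color'][180:400,230:430],None,fx=2.7,fy=2.7))
E
```

```text
time: 1.9
ee_pos: [0.4882, -0.0541, 0.1151]
tcp_rot: [-179.8, 0.1, 112.3]
wrist_force: [-0.6, 0.2, 0.4]
opening: 0.0853
[ 0.48836915 -0.05342458  0.11586082] [-1.79857684e+02  8.56469163e-02  1.12323786e+02] 1.95
[ 306  214   52  174 7219]
214 310 318 [[0.4622, -0.0688], [0.4602, -0.064]]
226 307 355 [[0.4704, -0.0676], [0.4585, -0.0386]]
238 307 356 [[0.478, -0.0645], [0.4657, -0.0346]]
250 307 356 [[0.4858, -0.0614], [0.4734, -0.0312]]
262 307 355 [[0.4938, -0.0582], [0.4815, -0.0282]]
274 307 354 [[0.502, -0.055], [0.4898, -0.0252]]
286 307 353 [[0.5105, -0.0516], [0.4983, -0.0222]]
298 307 353 [[0.5191, -0.0482], [0.5068, -0.0184]]
310 308 353 [[0.5277, -0.044], [0.5155, -0.0145]]
322 308 352 [[0.5367, -0.0404], [0.5247, -0.0111]]
334 308 351 [[0.546, -0.0367], [0.5341, -0.0077]]
346 315 351 [[0.5536, -0.0281], [0.5435, -0.0035]]
358 321 350 [[0.5617, -0.02], [0.5534, 0.0001]]
370 327 349 [[0.57, -0.0116], [0.5636, 0.0038]]
382 333 349 [[0.5785, -0.003], [0.5738, 0.0084]]
```

View pics/w2c.png

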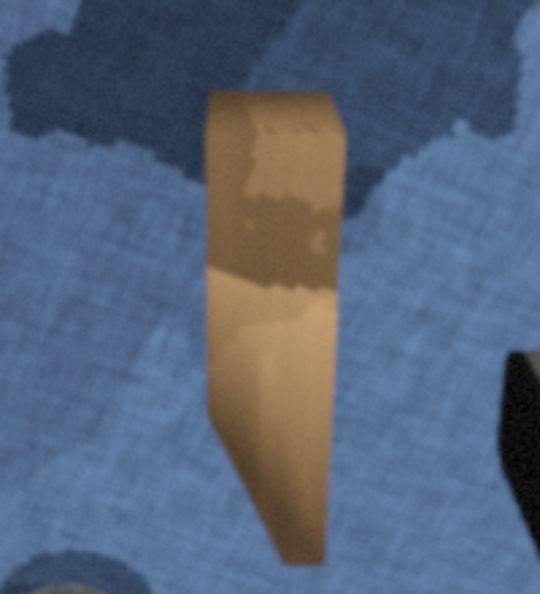

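The wedge is sharp and upright in the crop, rear at (275,130) and tip at (305,560), with its axis at yaw 22.3°. I need to shift +0.0095 in y, then descend.

```bash
python3 -m handwheel '[[0,0,0.005,-0.02,0],[0,0,0.0095,-0.045,0],[0,0,0.0095,-0.07,0],[0,0,0.0095,-0.09,0],[0,0,0.0095,-0.1,0]]'
python3 -m handwheel '[[0,0,0,0,0],[0,0,0,0,0]]'
```

```text
time: 2.45
ee_pos: [0.4876, -0.0426, 0.0151]
tcp_rot: [-179.8, 0.1, 112.4]
wrist_force: [0.5, 0.1, 0.7]
opening: 0.0853
time: 2.65
ee_pos: [0.4879, -0.042, 0.0162]
tcp_rot: [-179.9, 0.1, 112.5]
wrist_force: [0.4, -0.9, 0.3]
opening: 0.0856
```

```bash
python3 -m handwheel '[[0,0,-0.002,-0.006,0],[0,0,-0.002,-0.011,0],[0.3,0,-0.002,-0.011,0],[0.6,0,-0.002,-0.011,0],[0.8,0,-0.002,-0.011,0]]' 40
python3 -m handwheel '[[0.9,0,0,0,0],[1,0,0,0,0],[1,0,0,0,0],[1,0,0,0,0],[1,0,0,0,0]]' 40
```

```text
time: 3.15
ee_pos: [0.488, -0.044, 0.0054]
tcp_rot: [-179.9, 0.1, 112.5]
wrist_force: [-0.4, 0.6, -0.1]
opening: 0.044
time: 3.65
ee_pos: [0.4882, -0.0441, 0.0056]
tcp_rot: [-179.9, 0.1, 112.5]
wrist_force: [-0.3, -0.9, 3.5]
opening: 0.0337
```

```bash
python3 -m handwheel '[[1,0,0,0.02,0],[1,0,0,0.05,0],[1,-0.01,0.02,0.08,-2],[1,-0.03,0.055,0.1,-6],[1,-0.05,0.095,0.1,-10]]' 40
python3 -m handwheel '[[1,-0.018,0.04,0,-3],[1,-0.036,0.08,0,-6],[1,-0.052,0.115,0,-9],[1,-0.06,0.14,0,-10.5],[1,-0.062,0.144,0,-10.5]]'
python3 -m handwheel '[[1,0,0,0,0],[1,0,0,0,0]]'
python3 - <<'E'
from snap import *
import cv2
for n in('wrist','top','side'): c=snap(n,n+'3')
o=get_obs(); print(o['ee_pos'],o['tcp_rot'],o['time'],o['opening'])
t=cv2.imread('pics/top3.png')
cv2.imwrite('pics/ct3.png',cv2.resize(t[140:340,150:370],None,fx=3,fy=3,interpolation=cv2.INTER_CUBIC))
E
```

```text
time: 4.15
ee_pos: [0.4388, 0.0514, 0.1081]
tcp_rot: [179.9, 0.1, 102.2]
wrist_force: [0.9, 1.1, -2.5]
opening: 0.0336
time: 4.65
ee_pos: [0.3756, 0.1975, 0.1078]
tcp_rot: [179.9, 0.1, 91.9]
wrist_force: [0.4, -0.7, -1.6]
opening: 0.0337
time: 4.85
ee_pos: [0.3755, 0.1971, 0.1075]
tcp_rot: [180.0, 0.1, 91.9]
wrist_force: [0.2, 0.5, -1.6]
opening: 0.0334
[0.37584343 0.19673329 0.10764019] [1.79935984e+02 1.10844443e-01 9.17853677e+01] 5.0 0.03368980264308229
```

View pics/wrist3.png

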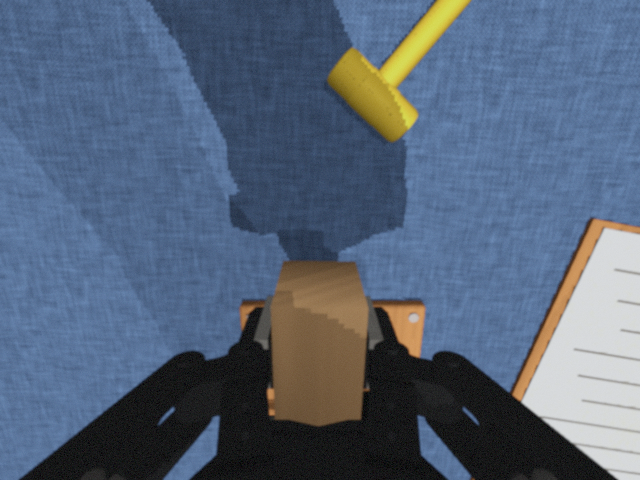

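View pics/ct3.png

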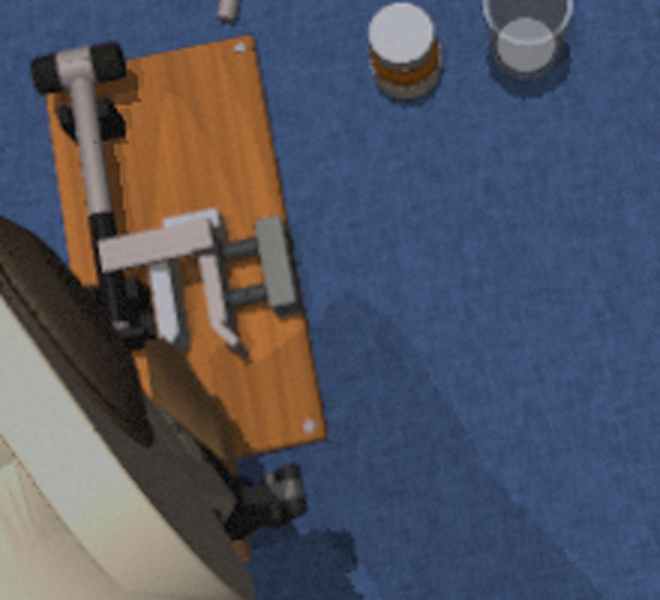

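View pics/side3.png

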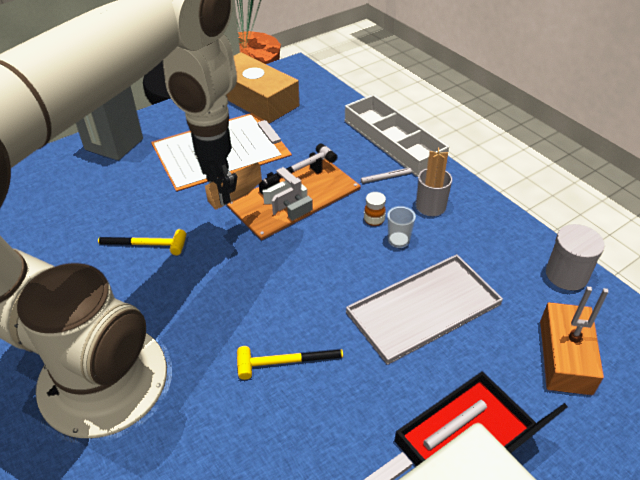

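Wrist view: the wedge is square in the pads, and the board's near edge runs from (243,300) to (424,300) with a screw at (413,317). In the top crop the jaws hang at (260,500), behind the channel mouth (170–240, 345). I'll refine the holder pose from these views and the original ones.

```bash
python3 - <<'E'
from geo import *
w=load('wrist3');t=load('top0');s=load('side0')
print('near corners',plane(w,[(243,301),(424,300)],.012),'screw',plane(w,[(413,317)],.012))
def H(p,o=(.5712,.2162),a=2.0):
    a=np.deg2rad(a);p=np.asarray(p)-o;return p@np.array([[np.cos(a),-np.sin(a)],[np.sin(a),np.cos(a)]])
cc=lambda x,y:((x+.5)/3.5-.5+150,(y+.5)/3.5-.5+140)
sc=lambda x,y:((x+.5)/3.7-.5+215,(y+.5)/3.7-.5+140)
print('fence top right edge & plate',H(plane(t,[cc(200,310),cc(207,375)],.05)))
print('nose tip corners top z67',H(plane(t,[cc(115,283),cc(119,315),cc(245,252)],.067)))
print('nose tip side',H(plane(s,[sc(228,110),sc(247,101)],.067)))
print('head ctr',H(plane(t,[cc(92,80)],.048)))
for a in [(0.5712,.2162)]:
    for nm,P in (('screw',[(-.135,-.065,.012),(.135,-.065,.012),(-.135,.065,.012)]),):
        for c in(t,s): 
            aa=np.deg2rad(2);Q=np.array(P);R2=np.array([[np.cos(aa),-np.sin(aa)],[np.sin(aa),np.cos(aa)]])
            print(proj(c,np.c_[Q[:,:2]@R2.T+a,Q[:,2]]))
for c,st in((t,cc(367.5,0)),):pass
E
```

```text
near corners [[0.42361808 0.14139763]
 [0.41780369 0.2832074 ]] screw [[0.43326348 0.27649448]]
fence top right edge & plate [[-0.02054237 -0.00183796]
 [-0.05756242  0.00013862]]
nose tip corners top z67 [[-0.00078234  0.0383964 ]
 [-0.01903896  0.03883592]
 [ 0.00145665 -0.03426342]]
nose tip side [[-0.01928312  0.04188943]
 [-0.00457713  0.04194937]]
head ctr [[0.1281247  0.03897746]]
[[252.06152735 281.86477418]
 [229.22223373 155.95658557]
 [187.01586455 295.41100775]]
[[262.11675082 232.492991  ]
 [355.47763651 184.41781701]
 [231.54028558 202.05450252]]
```

```bash
python3 -m handwheel '[[1,0,-0.005,-0.02,0.2],[1,0,-0.005,-0.04,0.2],[1,0,-0.005,-0.06,0.2],[1,0,-0.005,-0.08,0.2],[1,0,-0.005,-0.0885,0.2]]' 40
python3 -m handwheel '[[1,0,0,0,0],[1,0,0,0,0]]'
python3 - <<'E'
from snap import *
import cv2
s=snap('side','side4')['color'];t=snap('top','top4')['color']; o=get_obs(); print(o['ee_pos'],o['tcp_rot'],o['time'],o['wrist_force'])
cv2.imwrite('pics/cs4.png',cv2.resize(s[130:250,190:350],None,fx=4.5,fy=4.5,interpolation=cv2.INTER_CUBIC))
E
```

```text
time: 5.5
ee_pos: [0.3753, 0.1907, 0.0175]
tcp_rot: [-180.0, 0.2, 91.9]
wrist_force: [-1.7, -0.1, 1.1]
opening: 0.0336
time: 5.7
ee_pos: [0.3756, 0.1904, 0.018]
tcp_rot: [-180.0, 0.2, 91.9]
wrist_force: [-0.5, 0.9, -1.5]
opening: 0.0337
[0.37576154 0.19071584 0.01828959] [1.79997975e+02 1.44367649e-01 9.18965001e+01] 5.8 [ 0.66387628 -0.31853781 -1.73543443]
```

View pics/cs4.png

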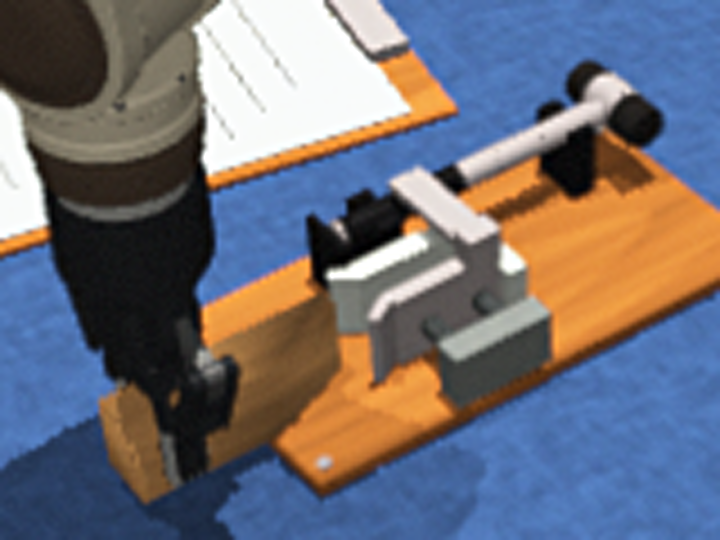

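View pics/top4.png

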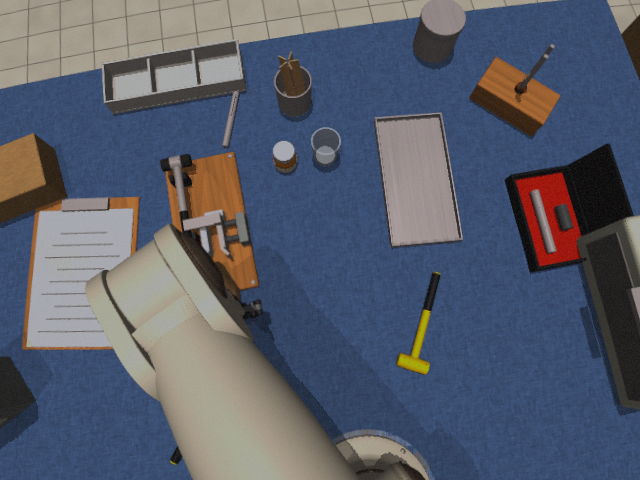

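The side crop shows the tip at (338,330), just in front of the channel mouth and between the fence and plate flares. The wedge stays clear of the floor, so I'll advance while watching the force.

```bash
python3 -m handwheel '[[1,0.005,0.001,0.001,0.1],[1,0.013,0.0014,0.001,0.1],[1,0.021,0.0017,0.001,0.1],[1,0.029,0.002,0.001,0.1],[1,0.037,0.0023,0.001,0.1]]' 50
python3 -m handwheel '[[1,0.006,0.0002,0,0],[1,0.012,0.0004,0,0],[1,0.018,0.0006,0,0],[1,0.018,0.0006,0,0]]'
python3 - <<'E'
from snap import *
import cv2
s=snap('side','side5')['color']; o=get_obs(); print(o['ee_pos'],o['tcp_rot'],o['time'],o['wrist_force'],o['opening'])
cv2.imwrite('pics/cs5.png',cv2.resize(s[130:250,190:350],None,fx=4.5,fy=4.5,interpolation=cv2.INTER_CUBIC))
E
```

```text
time: 6.3
ee_pos: [0.4136, 0.193, 0.0192]
tcp_rot: [-180.0, 0.1, 92.0]
wrist_force: [0.6, -0.6, -1.7]
opening: 0.0335
time: 6.7
ee_pos: [0.4323, 0.1938, 0.0191]
tcp_rot: [180.0, 0.1, 92.0]
wrist_force: [-0.6, 2.9, -1.4]
opening: 0.0335
[0.43204104 0.19374657 0.01918475] [1.79981036e+02 1.44685821e-01 9.19889803e+01] 6.75 [ 0.86229166  1.53799031 -1.57837599] 0.0332440194594651
```

View pics/cs5.png

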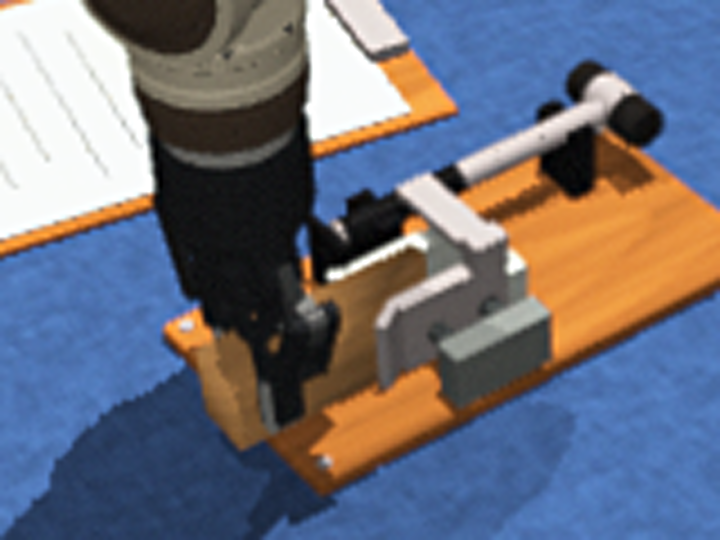

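The wedge is in the channel and the catch plate has already moved aside a little (mouth now at crop (385,340)). Continuing.

```bash
python3 -m handwheel '[[1,0.006,0.0002,0,0],[1,0.012,0.0004,0,0],[1,0.018,0.0006,0,0],[1,0.024,0.0008,0,0],[1,0.028,0.001,0,0]]' 60
python3 -m handwheel '[[1,0.003,0.0005,-0.0005,0],[1,0.006,0.001,-0.001,0],[1,0.006,0.001,-0.001,0]]'
```

```text
time: 7.25
ee_pos: [0.461, 0.1948, 0.0193]
tcp_rot: [179.9, 0.1, 92.0]
wrist_force: [-1.4, 2.9, -1.3]
opening: 0.0334
time: 7.55
ee_pos: [0.467, 0.1958, 0.0181]
tcp_rot: [180.0, 0.1, 92.0]
wrist_force: [-1.1, 2.9, -2.8]
opening: 0.0334
```

```bash
python3 -m handwheel '[[1,0.001,0.001,0,0],[1,0.002,0.0015,-0.0005,0],[1,0.003,0.002,-0.0005,0]]'
python3 - <<'E'
from workcell import *
o=get_obs(); print(o['ee_pos'],o['wrist_force'])
E
```

```text
time: 7.85
ee_pos: [0.4671, 0.1963, 0.0178]
tcp_rot: [-179.7, 0.3, 91.9]
wrist_force: [-25.5, -7.8, 17.6]
opening: 0.0337
[0.46708927 0.19632035 0.01775248] [-25.46783935  -7.80826981  17.61444568]
```

Contact forces: −25 N on the end stop in x and −8 N on the fence. The tip works out at holder x≈+0.6 mm, within calibration error of the stop. I'll relax and check the picture before releasing.

```bash
python3 -m handwheel '[[1,0,0,0.0005,0],[1,0,0,0.0005,0]]' 
python3 - <<'E'
from snap import *
import cv2
s=snap('side','side6')['color']; o=get_obs(); print(o['ee_pos'],o['tcp_rot'],o['time'],o['wrist_force'],o['opening'])
cv2.imwrite('pics/cs6.png',cv2.resize(s[130:250,190:350],None,fx=4.5,fy=4.5,interpolation=cv2.INTER_CUBIC))
E
```

```text
time: 8.05
ee_pos: [0.467, 0.1963, 0.0184]
tcp_rot: [-179.7, 0.3, 91.9]
wrist_force: [-3.5, 1.9, 1.0]
opening: 0.0332
[0.46702387 0.19628302 0.01835704] [-179.69482518    0.3141585    91.94299841] 8.1 [-4.78613244  2.19935746  2.38719749] 0.03350487650015253
```

View pics/cs6.png

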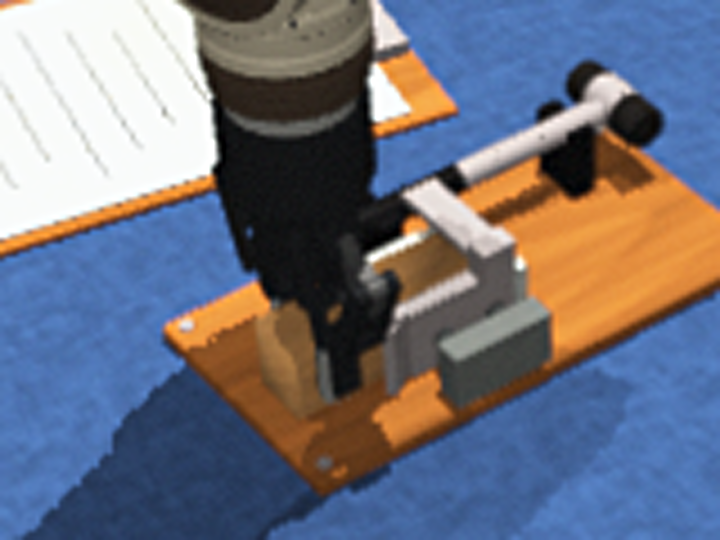

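```bash
python3 -m handwheel '[[0.7,0,0,0,0],[0.5,0,0,0,0],[0.2,0,0,0,0],[0,0,0,0,0],[0,0,0,0,0]]' 
python3 -m handwheel '[[0,0,0,0.02,0],[0,0,0,0.05,0],[0,0,0,0.09,0],[0,-0.01,0,0.13,0],[0,-0.02,0,0.13,0]]' 
python3 - <<'E'
from snap import *
import cv2
s=snap('side','side7')['color'];w=snap('wrist','wrist7'); o=get_obs(); print(o['ee_pos'],o['tcp_rot'],o['time'],o['wrist_force'],o['opening'])
cv2.imwrite('pics/cs7.png',cv2.resize(s[130:250,190:350],None,fx=4.5,fy=4.5,interpolation=cv2.INTER_CUBIC))
E
```

```text
time: 8.6
ee_pos: [0.4673, 0.1962, 0.0184]
tcp_rot: [-179.7, 0.3, 91.9]
wrist_force: [0.5, 1.7, 1.2]
opening: 0.083
time: 9.1
ee_pos: [0.4492, 0.197, 0.1539]
tcp_rot: [179.8, 0.2, 91.9]
wrist_force: [0.2, -1.0, 0.1]
opening: 0.0854
[0.44717417 0.19641334 0.14937326] [-179.83412069    0.27834835   91.9467628 ] 9.2 [ 0.54463613 -0.14157579 -0.40585139] 0.08562094256890486
```

View pics/cs7.png

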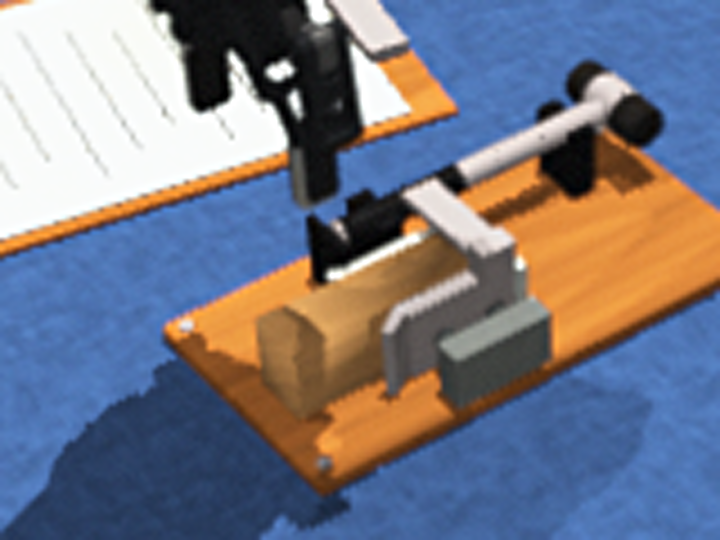

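View pics/wrist7.png

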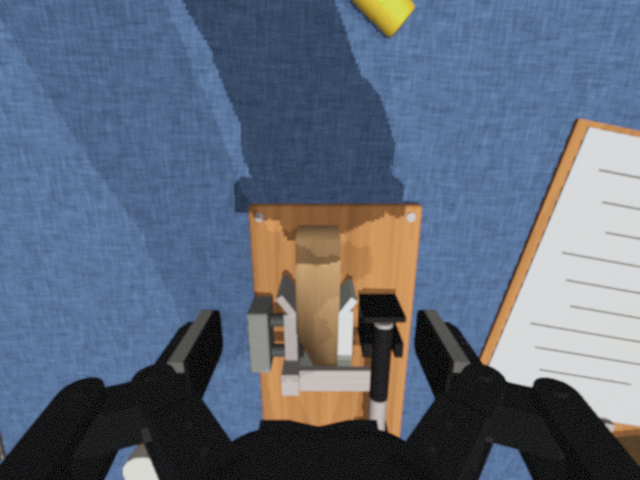

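Both pictures show the wedge alone against the fence, with the catch plate pushed off and the nose tip (wrist (370,380)) clear of the handle's axis (380,360). Now I'll put numbers on it.

```bash
python3 - <<'E'
from snap import *
from geo import *
w=load('wrist7')
def H(p,o=(.5708,.2165),a=2.0):
    a=np.deg2rad(a);p=np.asarray(p)-o;return p@np.array([[np.cos(a),-np.sin(a)],[np.sin(a),np.cos(a)]])
print('screws',plane(w,[(260,217),(411,217)],.012),H(plane(w,[(260,217),(411,217)],.012)))
print('nose tip',H(plane(w,[(371,370),(371,388)],.067)))
print('wedge rear',H(plane(w,[(296,250),(340,250)],.056)))
print('fence top edges',H(plane(w,[(338,340),(352,340)],.05)))
print('handle',H(plane(w,[(373,370),(389,370)],.048)),plane(w,[(381,370)],.048))
s=load('side7');t=load('top0')
sc=lambda x,y:((x+.5)/4.5-.5+190,(y+.5)/4.5-.5+130)
print('side nose',H(plane(s,[sc(404,190),sc(431,181)],.067)))
o=get_obs();print(o['ee_pos'])
cv2.imwrite('pics/w7c.png',cv2.resize(w['color'][200:440,240:430],None,fx=2.5,fy=2.5,interpolation=cv2.INTER_CUBIC))
E
```

```text
screws [[0.43833941 0.14806911]
 [0.43378919 0.27678042]] [[-0.1347681  -0.06376639]
 [-0.13482359  0.06502531]]
nose tip [[-0.02193991  0.02867047]
 [-0.00400601  0.02955677]]
wedge rear [[-0.12083201 -0.03040793]
 [-0.12086168  0.00231364]]
fence top edges [[-0.03835626  0.00264431]
 [-0.03838548  0.01438099]]
handle [[-0.0063509   0.03392197]
 [-0.00639914  0.04789134]] [[0.56300148 0.25716049]]
side nose [[-0.01836628  0.02944138]
 [-0.00306457  0.02687033]]
[0.44717417 0.19641334 0.14937326]
```

View pics/w7c.png

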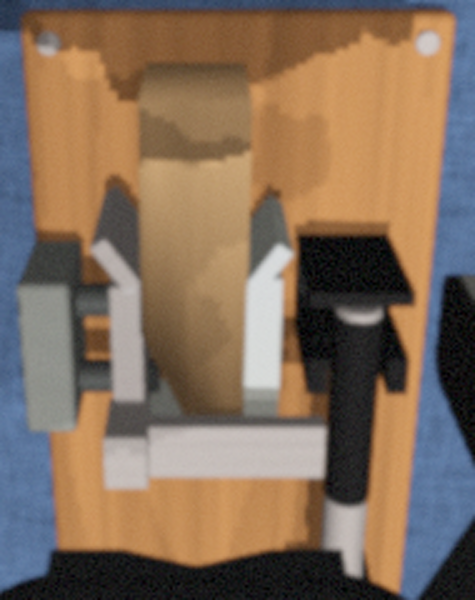

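The nose tip is at holder y≈+29 (shut +40), so the catch is about 12 mm open, and the screws confirm the holder pose. Moving to the hammer.

```bash
python3 -m handwheel '[[0,0.04,0.013,0,0],[0,0.08,0.027,0,0],[0,0.12,0.041,0,0],[0,0.16,0.055,0,0],[0,0.182,0.0625,-0.01,0]]' 
python3 -m handwheel '[[0,0,0,0,0],[0,0,0,0,0]]'
python3 - <<'E'
from snap import *
from geo import *
w=snap('wrist','wrist8'); o=get_obs(); print(o['ee_pos'],o['tcp_rot'],o['time'])
E
```

```text
time: 9.7
ee_pos: [0.6317, 0.2595, 0.1373]
tcp_rot: [-179.8, 0.3, 91.9]
wrist_force: [-0.0, -0.7, -0.1]
opening: 0.0857
time: 9.9
ee_pos: [0.6313, 0.2592, 0.1344]
tcp_rot: [-179.6, 0.4, 91.9]
wrist_force: [-1.1, -1.0, 0.1]
opening: 0.0853
[0.63102443 0.25914224 0.13568575] [-179.67053867    0.35266504   91.93966519] 9.95
```

View pics/wrist8.png

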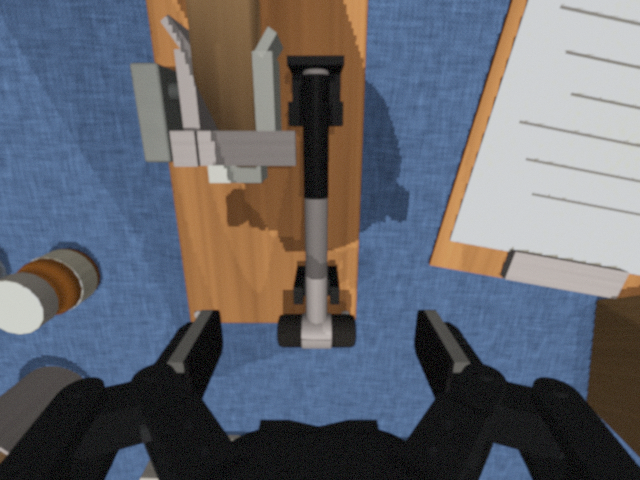

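Wrist view: the handle is centred between the pads (column 317) and the nose tip (296,148) is clear of the handle's edge (303). Descending to grip low, near the fingertips.

```bash
python3 -m handwheel '[[0,-0.001,0,-0.025,0],[0,-0.0015,0,-0.05,0],[0,-0.0015,0,-0.07,0],[0,-0.0015,0,-0.085,0],[0,-0.0015,0,-0.093,0]]' 
python3 -m handwheel '[[0,0,0,-0.003,0],[0.3,0,0,-0.0045,0],[0.6,0,0,-0.0045,0],[0.8,0,0,-0.0045,0],[0.9,0,0,-0.0045,0]]' 40
python3 -m handwheel '[[1,0,0,0,0],[1,0,0,0,0],[1,0,0,0,0],[1,0,0,0,0],[1,0,0,0,0]]' 40
```

```text
time: 10.45
ee_pos: [0.6286, 0.2588, 0.0418]
tcp_rot: [-179.6, 0.4, 91.9]
wrist_force: [-0.0, 0.0, -0.5]
opening: 0.0855
time: 10.95
ee_pos: [0.6289, 0.2589, 0.038]
tcp_rot: [-179.7, 0.4, 91.9]
wrist_force: [0.0, -0.1, -0.0]
opening: 0.0283
time: 11.45
ee_pos: [0.6291, 0.2589, 0.0384]
tcp_rot: [-179.7, 0.4, 91.9]
wrist_force: [-0.1, -2.3, 3.8]
opening: 0.0145
```

```bash
python3 -m handwheel '[[1,0,0,0,0],[1,0,0,0.004,0],[1,0,0,0.01,0],[1,0,0,0.016,0],[1,0,0,0.02,0]]' 60
python3 - <<'E'
from snap import *
import cv2
s=snap('side','side9')['color'];snap('wrist','wrist9'); o=get_obs(); print(o['ee_pos'],o['time'],o['wrist_force'],o['opening'])
cv2.imwrite('pics/cs9.png',cv2.resize(s[110:250,220:380],None,fx=4.2,fy=4.2,interpolation=cv2.INTER_CUBIC))
E
```

```text
time: 11.95
ee_pos: [0.6293, 0.2591, 0.0591]
tcp_rot: [-179.7, 0.3, 91.9]
wrist_force: [0.0, 0.1, -0.7]
opening: 0.0137
[0.62951135 0.2591204  0.0593249 ] 12.05 [ 0.13218458  0.42347352 -1.09403786] 0.013338582845705597
```

View pics/cs9.png

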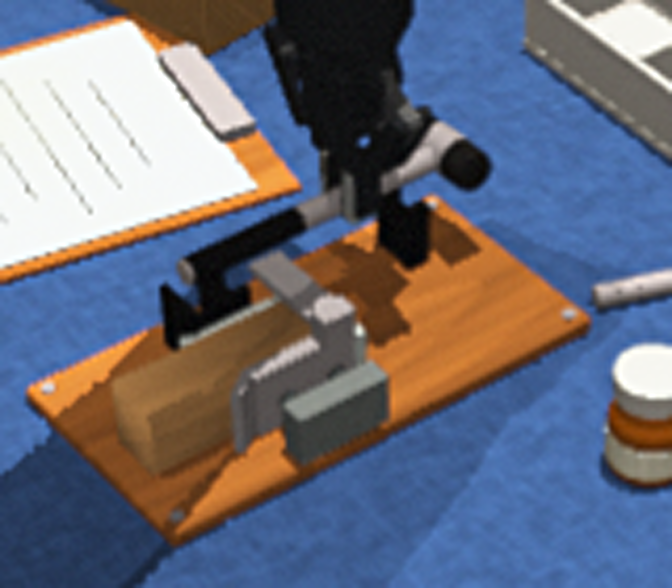

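View pics/wrist9.png

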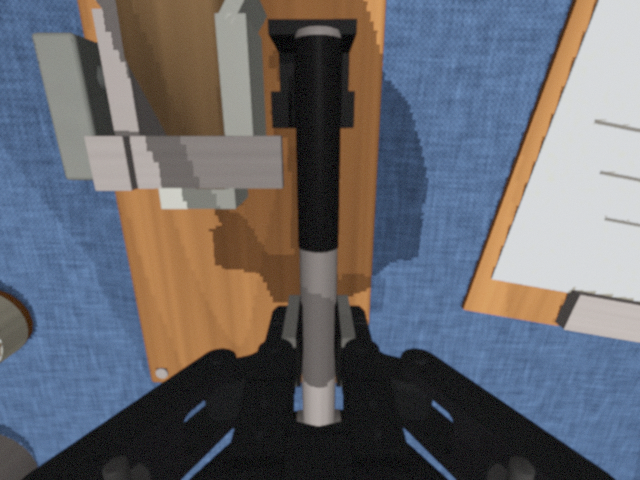

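```bash
python3 -m handwheel '[[1,0,0,0,0],[1,0,0,0,0]]' 40
python3 -m handwheel '[[1,0,0,0,0],[1,0,0,0,0]]' 40
python3 - <<'E'
import cv2
s=cv2.imread('pics/side9.png');cv2.imwrite('pics/z9.png',cv2.resize(s[130:185,255:345],None,fx=8,fy=8,interpolation=cv2.INTER_CUBIC))
E
```

```text
time: 12.25
ee_pos: [0.6295, 0.2591, 0.0592]
tcp_rot: [-179.8, 0.3, 91.9]
wrist_force: [0.8, 0.0, -1.2]
opening: 0.0138
time: 12.45
ee_pos: [0.6294, 0.259, 0.059]
tcp_rot: [-179.7, 0.3, 91.9]
wrist_force: [-0.3, 1.3, -1.2]
opening: 0.0137
```

View pics/z9.png

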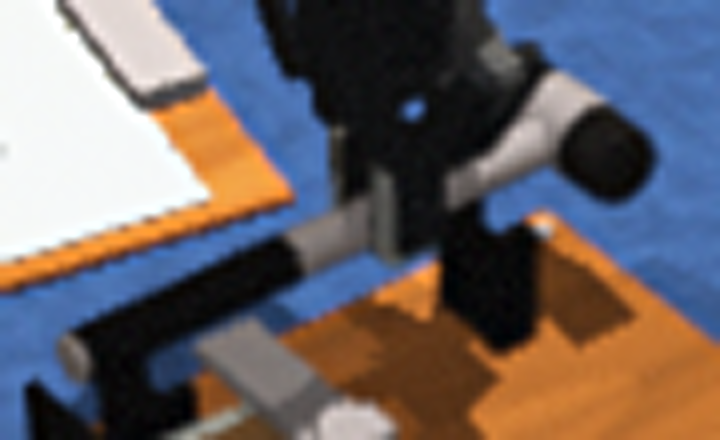

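The grip looks sound: the pad tips reach the underside of the handle, and the opening stays at 13.7 mm. I'll lift high and carry it over the jar and beaker to the tray.

```bash
python3 -m handwheel '[[1,0,0,0.025,0],[1,0,0,0.06,0],[1,-0.005,0,0.1,0],[1,-0.015,-0.01,0.135,0],[1,-0.025,-0.03,0.15,0]]' 40
python3 -m handwheel '[[1,-0.004,-0.03,0,0],[1,-0.008,-0.07,0,-1],[1,-0.01,-0.11,0,-2],[1,-0.01,-0.15,0,-3],[1,-0.01,-0.19,0,-4]]'
python3 -m handwheel '[[1,0.004,-0.04,0,-1],[1,0.008,-0.08,0,-2],[1,0.012,-0.12,0,-3],[1,0.016,-0.16,0,-3.5],[1,0.018,-0.19,0,-3.5]]'
```

```text
time: 12.95
ee_pos: [0.6047, 0.23, 0.2127]
tcp_rot: [-180.0, 0.2, 92.0]
wrist_force: [0.7, 0.4, -1.0]
opening: 0.0137
time: 13.45
ee_pos: [0.5944, 0.0385, 0.2128]
tcp_rot: [-180.0, 0.2, 88.0]
wrist_force: [0.7, 0.2, -1.0]
opening: 0.0138
time: 13.95
ee_pos: [0.6123, -0.1539, 0.2126]
tcp_rot: [-180.0, 0.3, 84.4]
wrist_force: [0.3, -1.0, -1.4]
opening: 0.0137
```

```bash
python3 -m handwheel '[[1,0,-0.03,-0.01,0],[1,-0.001,-0.055,-0.03,0.1],[1,-0.001,-0.067,-0.06,0.1],[1,-0.001,-0.067,-0.09,0.1],[1,-0.001,-0.067,-0.11,0.1]]'
python3 -m handwheel '[[1,0,0,0,0],[1,0,0,0,0]]'
python3 - <<'E'
from snap import *
import cv2
s=snap('side','side10')['color'];snap('top','top10');snap('wrist','wrist10'); o=get_obs(); print(o['ee_pos'],o['tcp_rot'],o['time'],o['wrist_force'],o['opening'])
cv2.imwrite('pics/cs10.png',cv2.resize(s[190:370,330:530],None,fx=3.3,fy=3.3,interpolation=cv2.INTER_CUBIC))
E
```

```text
time: 14.45
ee_pos: [0.6103, -0.2213, 0.0999]
tcp_rot: [-179.9, 0.2, 84.5]
wrist_force: [-0.1, 0.3, -1.6]
opening: 0.0135
time: 14.65
ee_pos: [0.6101, -0.2212, 0.1]
tcp_rot: [-179.8, 0.2, 84.4]
wrist_force: [0.1, 0.3, -1.1]
opening: 0.0137
[ 0.61111693 -0.22145191  0.10180951] [179.99959459   0.25257698  84.46384213] 14.8 [ 0.3836631   0.17046918 -1.9378609 ] 0.013560233071209587
```

View pics/cs10.png

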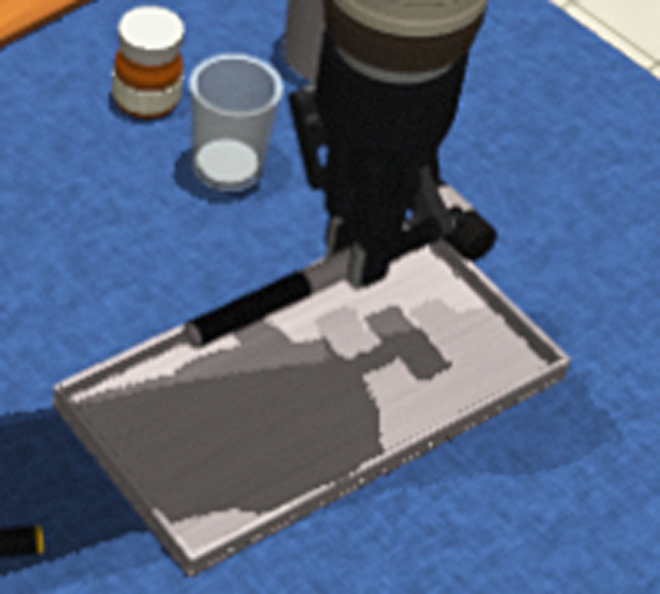

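View pics/wrist10.png

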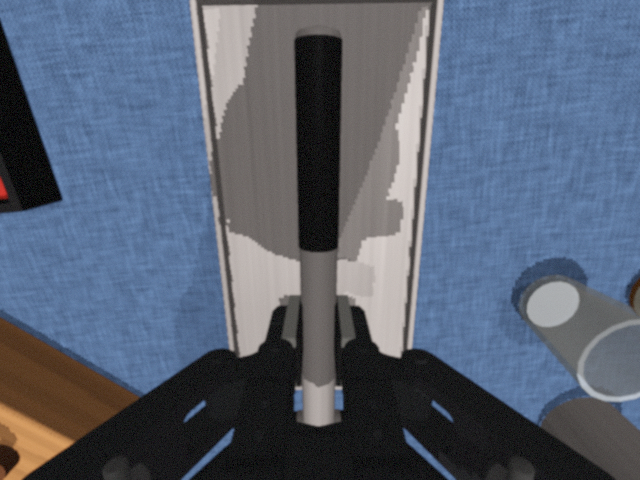

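View pics/top10.png

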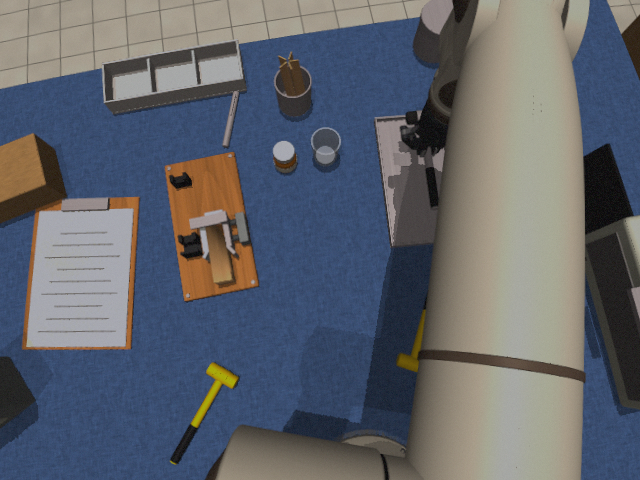

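The hammer is centred over the tray (wrist columns 300–340, tray 215–430) and aligned with it. In the top view the wedge is still in place at (218,250). Lowering.

```bash
python3 -m handwheel '[[1,0,0,-0.025,0],[1,0,0,-0.05,0],[1,0,0,-0.07,0],[1,0,0,-0.083,0],[1,0,0,-0.089,0]]'
python3 -m handwheel '[[1,0,0,-0.001,0],[1,0,0,-0.002,0],[1,0,0,-0.003,0]]'
```

```text
time: 15.3
ee_pos: [0.6111, -0.2213, 0.0124]
tcp_rot: [-180.0, 0.2, 84.5]
wrist_force: [-0.5, -0.4, -1.8]
opening: 0.0136
time: 15.6
ee_pos: [0.6117, -0.2216, 0.0106]
tcp_rot: [179.9, 0.3, 84.5]
wrist_force: [0.3, -0.3, -1.7]
opening: 0.0134
```

```bash
python3 -m handwheel '[[1,0,0,-0.001,0],[1,0,0,-0.002,0],[1,0,0,-0.003,0],[1,0,0,-0.003,0]]'
python3 -m handwheel '[[1,0,0,-0.001,0],[1,0,0,-0.002,0],[1,0,0,-0.002,0]]'
python3 - <<'E'
from snap import *
import cv2
s=snap('side','side11')['color']; o=get_obs(); print(o['ee_pos'],o['wrist_force'],o['torque'],o['opening'])
cv2.imwrite('pics/cs11.png',cv2.resize(s[230:370,340:510],None,fx=4.2,fy=4.2,interpolation=cv2.INTER_CUBIC))
E
```

```text
time: 16.0
ee_pos: [0.6118, -0.2216, 0.0076]
tcp_rot: [179.9, 0.3, 84.5]
wrist_force: [0.9, -0.3, -0.9]
opening: 0.0135
time: 16.3
ee_pos: [0.6119, -0.2217, 0.006]
tcp_rot: [179.9, 0.3, 84.5]
wrist_force: [-2.5, -0.3, 2.8]
opening: 0.0137
[ 0.61187101 -0.22173677  0.0059861 ] [-2.48463149 -0.64303273  4.06468119] [-0.01406493  0.23933116 -0.00034706] 0.013449950523798179
```

View pics/cs11.png

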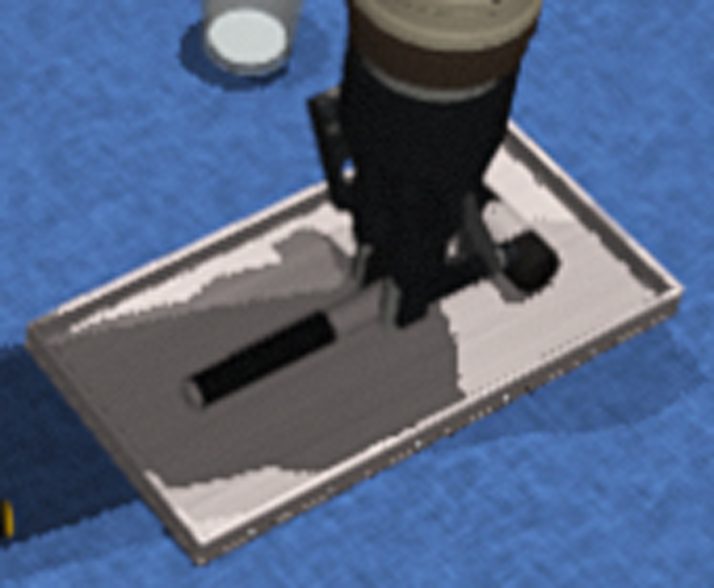

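The head is on the tray floor (4 N contact) and the butt hangs only a few mm above it. I'll ease the grip force so the butt settles, then open slowly.

```bash
python3 -m handwheel '[[1,0,0,-0.0005,0],[1,0,0,-0.001,0],[0.82,0,0,-0.001,0],[0.8,0,0,-0.001,0],[0.78,0,0,-0.001,0]]' 20
python3 -m handwheel '[[0.7,0,0,0,0],[0.6,0,0,0,0],[0.45,0,0,0,0],[0.3,0,0,0,0],[0.3,0,0,0,0]]' 20
python3 -m handwheel '[[0.3,0,0,0.02,0],[0.3,0,0,0.05,0],[0.2,0,0,0.1,0],[0,0,0.01,0.15,0],[0,0,0.04,0.19,0]]'
python3 -m handwheel '[[0,-0.05,0.01,0,0],[0,-0.1,0.02,0,0],[0,-0.15,0.03,0,0],[0,-0.19,0.04,0,0],[0,-0.2,0.04,0,0]]'
python3 -m handwheel '[[0,0,0,0,0],[0,0,0,0,0]]'
python3 - <<'E'
from snap import *
import cv2
s=snap('side','side12');t=snap('top','top12'); o=get_obs(); print(o['ee_pos'],o['time'],o['wrist_force'])
E
```

```text
time: 16.85
ee_pos: [0.6118, -0.2216, 0.0046]
tcp_rot: [179.9, 0.3, 84.5]
wrist_force: [-0.1, -0.1, 0.3]
opening: 0.0187
time: 17.35
ee_pos: [0.6118, -0.2216, 0.0045]
tcp_rot: [179.9, 0.3, 84.5]
wrist_force: [0.6, -1.0, 0.2]
opening: 0.0594
time: 17.85
ee_pos: [0.6118, -0.1835, 0.1967]
tcp_rot: [179.8, 0.3, 84.3]
wrist_force: [1.3, 0.6, 0.3]
opening: 0.0854
time: 18.35
ee_pos: [0.4085, -0.1425, 0.1975]
tcp_rot: [179.7, 0.3, 84.3]
wrist_force: [1.3, -0.8, 0.3]
opening: 0.0852
time: 18.55
ee_pos: [0.409, -0.1427, 0.198]
tcp_rot: [179.7, 0.3, 84.3]
wrist_force: [-1.1, 0.7, 0.2]
opening: 0.0854
[ 0.40945568 -0.14272951  0.19738248] 18.65 [ 0.12482001 -0.02459897 -0.41467988]
```

View pics/side12.png

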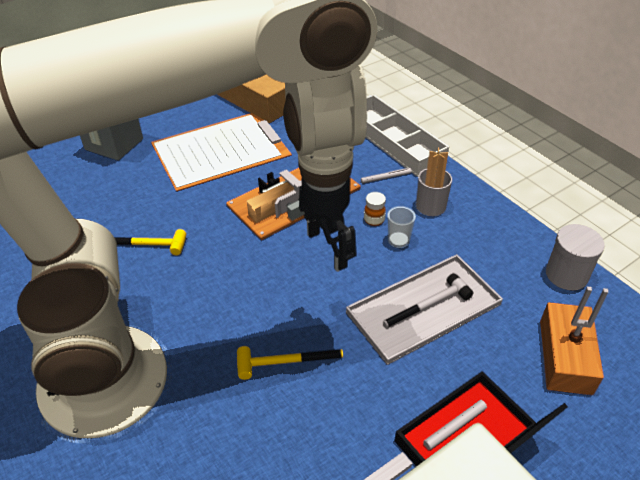

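View pics/top12.png

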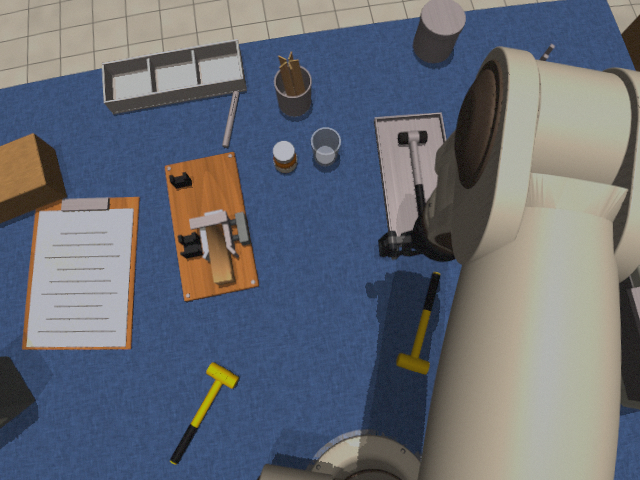

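The hammer lies flat in the tray, from top (412,138) to (420,205) and side (388,320) to (462,285). The wedge still holds the catch at top (218,250), and the jar (284,155), beaker (325,147) and yellow hammers are where they were. Handing in.

```bash
python3 - <<'E'
from geo import *
a=load('top10')['color'];b=load('top12')['color']
d=cv2.absdiff(a,b).max(2);print('holder diff',d[150:300,165:260].max(),'jar/beaker',d[120:175,265:345].max())
from workcell import job_done
print(job_done())
E
```

```text
holder diff 26 jar/beaker 17
the job is handed in; nothing more can be done
None
```

I slid the wedge home and let go, so it holds the catch open on its own. I then lifted the hammer out, laid it flat and lengthwise in the steel tray, and handed in at about 18.7 s of the 59 s. No verdict is reported.

- **Wedge:** pressing it home met the end stop with about 25 N and the fence with about 8 N. The tip measured at about holder x = +0.6 mm. That is just outside the stated 0 to −3 mm but within the 2 mm camera calibration.
- **Catch:** after release the nose tip was at about y = +29 mm, against +40 mm shut, so the catch is about 11–12 mm open.
- **Hammer:** I lowered it until the head touched the tray floor at about 4 N, then opened the gripper slowly. The last pictures show it lying inside the walls. The arm partly hides the tray in the top view, so I relied on the side view for that end.
- **Grip reading:** while holding the handle the gripper showed 13.4–13.8 mm rather than 16 mm. It stayed steady and nothing slipped.
- **Other things on the table:** the holder and wedge, and the jar and beaker, showed no visible change between the pictures before and after I laid the hammer down. I checked the yellow hammers and the rest only by eye, and they looked unmoved.

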